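# Tip two map cartons over and dispatch the stamped one

### The arm

A 7-joint arm with a two-finger parallel gripper is mounted at the origin on the work surface. World frame = base frame: x ahead of the robot, y to its left, z up, the work surface at z = 0. Lengths are in m, angles in degrees, forces in N, time in s.
With the tool pointing down it reaches from about 0.425 to 0.875 m from the base axis. Payload 4.7 kg.
Tool frame: the origin (TCP) lies between the finger pads; the fingertips stand 25 mm ahead of it and the grasp point (between the pads) lies 6 mm ahead of it (env.tip_reach is the distance from the TCP to the fingertips, in m); z points along the fingers, y is the direction in which the jaws open and shut (so a half turn about z gives the same grasp; the last joint's range is limited). The gripper opens to 87 mm and grips with 3 to 60 N. Pads are 19 mm wide; open, the fingers measure 117 mm over their backs; the gripper's body (75 mm by 190 mm) begins 51 mm behind the grasp point.
Start: joints at [-62.332, 18.392, -4.016, 83.108, 1.295, 78.541, -3.26], TCP at [0.294, 0.58, 0.248] pointing down, gripper open.
Joint ranges: [-163.93, 163.93], [-17.29, 119.83], [-79.2, 71.16], [3.27, 140.29], [-89.18, 269.18], [5.43, 117.66], [-154.24, 154.24]. Speed limits (degrees/s): [147.25, 147.25, 180, 180, 180, 180, 180].

### API

Orientations are given as [roll, pitch, yaw] about the fixed x, y, z axes, in that order (R = Rz(yaw) Ry(pitch) Rx(roll)).
In Python, from cell import env, viewer, job gives the robot as it stands.
- The arm moves only by the tool move_arm, never from a script. Its argument "steps" is a list of rows, each a list of 7 numbers: the finger opening in cm, from 0 to 8.7, then the shift along the tool's x, y, z in cm, then the turn, a rotation vector about the tool's x, y, z in rad. In form: [[fingers, tx, ty, tz, wx, wy, wz], ...]. A call has 1 to 5 rows; each row shifts and turns the commanded pose from where the row before left it, along the tool's axes as they then stand; what a row does not reach is not made up. A row lasts 1/12 s, in which the tool goes at most 41.7 mm and 7.16 degrees, less where a joint would pass 70% of its speed; a pose out of reach is approached as far as the arm can. A call is refused whole if a number of a shift passes 4.17 or a number of a turn 0.125, either way. A call with a gripper value outside its range is refused whole. The fingers move at their own pace and stop on an object; "force" is the grip in N (left out, the last holds). Time passes only in rows, so rows that do not move let the fingers close. It gives the time, the measured TCP pose, the force and the opening at its end, in the units of the state.
- env.get_obs(): the state, without advancing time (a new reading comes with each control period).
- viewer.read_camera(name): name is "scene" or "top"; returns a dict with "img" (480x640x3 uint8, red, green, blue), "vfov" (degrees; the focal length in pixels is half the picture's height over the tangent of half this angle, whatever the lens; pixels are square), "cx", "cy" (the principal point, pixels), "extrinsics" (4x4, takes a point from world to camera coordinates). Camera axes: x right, y down, z forward; pixel columns grow to the right and rows downward; lengths in m; the calibration is good to about 2 mm. A picture is of the moment at which its call begins. There is no depth.
- job.sign_off(): hands the job in, once; it reports no verdict.
The state is a dict: "time_s": time; "qpos": joint angles; "joint_velocities": joint speeds; "effort": joint torques, N m; "tool_pos": TCP position; "tool_rot": TCP orientation; "force": force on the tool from outside, world axes, zero at the start; "wrist_torque": the same for the moment, N m; "grip_width": finger opening in m.
Only numpy, scipy, OpenCV 4.12 (cv2) and the standard library are available. Lean on these libraries where they do the work, as an engineer would, in place of code of your own. Each camera call takes 0.05 s, during which the arm holds its last target.

### The job

One of the two identical cartons on the bench has an ink stamp underneath. With the fingertips, tip both cartons over, away from the robot, onto their far sides, so that their undersides face the robot and can be read. Then push the stamped one, lying as it is, away from the robot until it lies in the dispatch lane, its two ends between the long black tapes; leave the other lying where it was tipped, lift nothing, and leave everything else alone.

Things in the scene. Friction and masses are not known exactly. Their poses are not given: they have to be found in the camera images.
- stamped: Closed, taped cardboard carton, 100 x 170 x 120 mm (x, y, z), evenly filled, 0.4 to 0.75 kg. Origin: centre of its underside (so 50 mm up once it lies on its side); x away from the robot while it stands, y along its 170 mm side, z from underside to top. The one with the stamp on its underside: a black frame, 80 x 119 mm, two arrows in it; either carton may stand on the left
- plain: Closed, taped cardboard carton, 100 x 170 x 120 mm (x, y, z), evenly filled, 0.4 to 0.75 kg. Origin: centre of its underside (so 50 mm up once it lies on its side); x away from the robot while it stands, y along its 170 mm side, z from underside to top. The one with nothing but a strip of brown tape underneath; outside the same as the other
- stamped_far (a point): Mid-point of the carton's bottom edge on the side away from the robot, the edge it is tipped over; at bench height standing and lying. Carton on bench: friction 0.5 to 0.72. Pushed 100 mm or more up its near face it tips, past 40 degrees it falls over on its own; lying (100 mm high), it slides if pushed below 70 mm
- plain_far (a point): Mid-point of the carton's bottom edge on the side away from the robot, the edge it is tipped over; at bench height standing and lying. Carton on bench: friction 0.5 to 0.72. Pushed 100 mm or more up its near face it tips, past 40 degrees it falls over on its own; lying (100 mm high), it slides if pushed below 70 mm
- stamped_top (a point): Centre of the carton's top face, 120 mm from the underside; once the carton lies on its side this face is the one away from the robot
- plain_top (a point): Centre of the carton's top face, 120 mm from the underside; once the carton lies on its side this face is the one away from the robot
- lane: Dispatch lane on the far part of the bench, marked by flat black tapes 24 mm wide (nothing to climb), the two long ones along its y. Origin: its centre, at bench height; x away from the robot, y along the lane. The inner edges of the long tapes lie at x = -78 and +78 mm, those of the end tapes at y = -443 and +443 mm
- weight: Bystander, leave alone: brass map weight, 40 mm diameter, 53 mm tall, between the two cartons. Origin: centre of its underside
- ink_stamp: Bystander, leave alone: wooden hand stamp, 34 x 60 mm foot, 78 mm tall, beyond the left carton (+y). Origin: centre of its underside
- tape_roll: Bystander, leave alone: roll of packing tape lying flat, 100 mm diameter, 48 mm high, beyond the right carton (-y). Origin: centre of its underside
- mug: Bystander, leave alone: white mug, 80 mm wide, 95 mm tall, near the right carton. Origin: centre of its underside
- marker: Bystander, leave alone: dark marker pen, 118 mm long, 13 mm thick, lying beside the left carton (+y). Origin: centre of its underside
- parcel: Bystander, leave alone: flat wrapped parcel waiting at the left end of the dispatch lane, 130 x 110 x 50 mm. Origin: centre of its underside
- archive_box: Bystander, leave alone: grey lidded box waiting at the right end of the dispatch lane, 134 x 104 x 94 mm. Origin: centre of its underside

How it is judged (in metres and radians):
On the way, in this order (a step that is already met when the one before it is completed fails the run):
1. one carton (either) lies on its far side, underside facing the robot (((angle between stamped's own z axis and vertical between 1.45 and 1.69 rad and height (world z) of stamped_far below 0.015 m) or (angle between plain's own z axis and vertical between 1.45 and 1.69 rad and height (world z) of plain_far below 0.015 m))), for 0.3 s.
2. both cartons lie on their far sides, undersides facing the robot (angle between stamped's own z axis and vertical between 1.45 and 1.69 rad and height (world z) of each of stamped_far, plain_far below 0.015 m and angle between plain's own z axis and vertical between 1.45 and 1.69 rad), for 0.3 s.
At the end, for the whole second after the job is handed in: Both cartons lie at rest on their far sides; the centres of the stamped one's underside and top, 120 mm apart, are both between the long tapes of the lane (18 mm to spare at each end); the edge over which the plain one was tipped is within 50 mm of where it began (all of step 2 and x of stamped in the frame of lane above -0.078 m and x of stamped_top in the frame of lane below 0.078 m and y of stamped in the frame of lane between -0.33 and 0.33 m and distance of plain_far from where it was at the start of the episode below 0.05 m and linear speed of each of stamped, plain below 0.01 m/s); the robot touches nothing.
It fails at once if a carton is lifted, or tipped another way: its far bottom edge is more than 25 mm off the bench (height (world z) of any of stamped_far, plain_far above 0.025 m).
It fails at once if a carton is knocked over hard (it turns faster than 12 rad/s) (angular speed of any of stamped, plain above 12 rad/s).
It fails at once if a bystander is disturbed (moved more than 25 mm) (distance of any of weight, ink_stamp, tape_roll, mug, marker, parcel, archive_box from where it was at the start of the episode above 0.025 m).
It also fails if it takes over 67 s, if anything falls off the work surface, if the arm or the gripper's body presses on something with over 40 N, if the wrist force passes 120 N, or if a joint passes its speed limit or range.

## Working session

There is one attempt and no reset: what is moved stays moved. The work goes in short steps, Python scripts to look and compute and a tool call to move; the robot and the scene stay as the last step left them, time stands still between calls to the robot, and variables do not carry over. Pictures are saved under pics/ and viewed, and the job is handed in when it is done.

Besides the shell and the picture viewer there is one more tool, called after "Request:" as name(argument=value, ...) on one line, values as JSON. move_arm: Moves the arm, as the interface text tells. Its arguments: {"type":"object","properties":{"steps":{"type":"array"},"force":{"type":"number"}},"required":["steps"]}

```bash
ls; mkdir -p pics; cat > h.py <<'E'
import numpy as np, cv2
from cell import env, viewer, job
def snap(name,fn):
    c=viewer.read_camera(name); cv2.imwrite('pics/'+fn,c['img'][:,:,::-1]); np.savez('pics/'+fn+'.npz',**{k:np.array(v) for k,v in c.items()}); return c
def ray(c,u,v,z):
    E=np.array(c['extrinsics']);f=240/np.tan(np.radians(float(c['vfov']))/2)
    d=E[:3,:3].T@np.array([(u-float(c['cx']))/f,(v-float(c['cy']))/f,1]);o=-E[:3,:3].T@E[:3,3]
    return (o+d*(z-o[2])/d[2]).round(4)
def proj(c,p):
    E=np.array(c['extrinsics']);f=240/np.tan(np.radians(float(c['vfov']))/2)
    q=E[:3,:3]@np.array(p)+E[:3,3];return (q[:2]/q[2]*f+[float(c['cx']),float(c['cy'])]).round(1)
E
python3 - <<'E'
from h import *
for n in('scene','top'):
    c=snap(n,n+'0.png');print(n,c['vfov'],c['cx'],c['cy'],np.round(c['extrinsics'],3).tolist(),{k for k in c})
print(env.get_obs(),env.tip_reach)
E
```

```text
pics
scene 50.12720512594336 311.84174920014226 246.78694087715556 [[-0.337, 0.941, -0.012, 0.203], [0.812, 0.284, -0.51, -0.394], [-0.476, -0.182, -0.86, 1.362], [0.0, 0.0, 0.0, 1.0]] {'img', 'extrinsics', 'vfov', 'cy', 'cx'}
top 56.440115837089934 312.87868668130193 238.65812889573533 [[-0.028, -1.0, 0.007, 0.014], [-0.993, 0.027, -0.112, 0.562], [0.111, -0.01, -0.994, 0.902], [0.0, 0.0, 0.0, 1.0]] {'img', 'extrinsics', 'vfov', 'cy', 'cx'}
{'time_s': 0.1, 'qpos': array([-62.33121718,  18.43279034,  -4.01777731,  83.1659272 ,
         1.29482239,  78.54192022,  -3.261467  ]), 'joint_velocities': array([ 0.02491213, -0.13370266,  0.03453946, -0.1601882 , -0.17387196,
        0.1208401 , -0.045729  ]), 'effort': array([ 1.01678283e-04, -4.92568767e+01, -4.05542934e-01, -3.13396025e+01,
       -6.40010135e-02,  3.94474610e-02,  7.26303642e-05]), 'tool_pos': array([0.29350594, 0.57946291, 0.24661148]), 'tool_rot': array([-1.79904593e+02,  4.56533198e-03,  1.53141400e+02]), 'force': array([-0.53900215,  0.22983608, -0.05617824]), 'wrist_torque': array([ 0.06516691,  0.00901104, -0.04389024]), 'grip_width': 0.08724985852060224} 0.025
```

View pics/scene0.png

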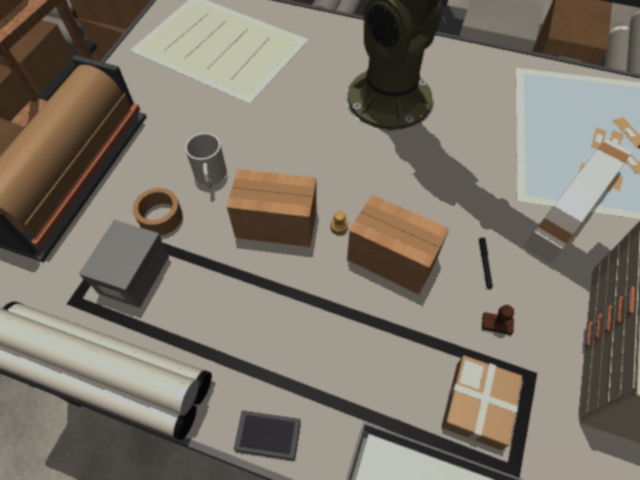

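View pics/top0.png

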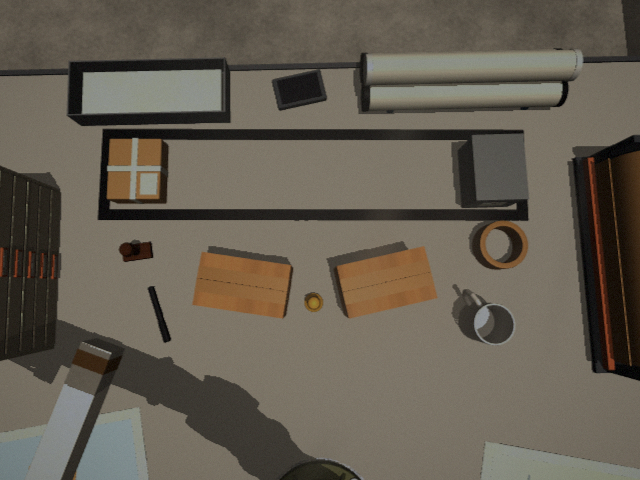

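```bash
python3 - <<'E'
import cv2
i=cv2.imread('pics/top0.png')
cv2.imwrite('pics/c1.png',cv2.resize(i[225:350,180:445],None,fx=3,fy=3,interpolation=cv2.INTER_CUBIC))
E
```

```text
(no output)
```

View pics/c1.png

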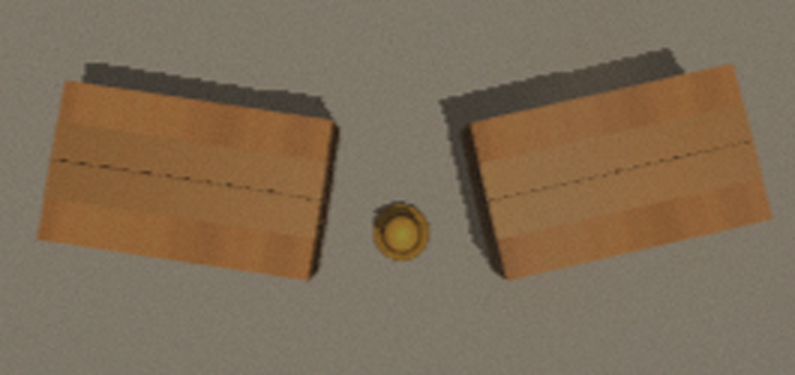

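```bash
cat >> h.py <<'E'
def fit(pts): # FL FR NR NL
    p=np.array(pts);c=p.mean(0);yax=(p[0]-p[1]+p[3]-p[2])[:2];yaw=np.degrees(np.arctan2(-yax[0],yax[1]))
    return c,yaw,[np.linalg.norm(p[i]-p[(i+1)%4]).round(3) for i in range(4)]
E
python3 - <<'E'
from h import *
c=np.load('pics/top0.png.npz')
for P in ([(66,80),(335,121),(308,280),(38,240)],[(470,122),(734,65),(772,218),(506,279)]):
    q=[ray(c,180+u/3,225+v/3,.12) for u,v in P];print(q);print(fit(q))
    ce,yaw,_=fit(q);a=np.radians(yaw);print('far mid',ce[:2]+.05*np.array([np.cos(a),np.sin(a)]))
print('lane inner corners',[ray(c,u,v,0) for u,v in [(108,139),(523,139),(523,209),(108,209)]])
for n,u,v,z in [('weight',314,301,.05),('mug',495,322,.09),('roll',502,245,.045),('stamp',137,251,.0),('mk1',151,288,.01),('mk2',167,340,.01),('parcel',136,170,.05),('abox',499,168,.094)]:print(n,ray(c,u,v,z))
E
```

```text
[array([0.5334, 0.2087, 0.12  ]), array([0.5032, 0.0409, 0.12  ]), array([0.4056, 0.0597, 0.12  ]), array([0.4346, 0.226 , 0.12  ])]
(array([0.4692  , 0.133825, 0.12    ]), np.float64(-10.048085764536383), [np.float64(0.17), np.float64(0.099), np.float64(0.169), np.float64(0.1)])
far mid [0.51843308 0.12510127]
[array([ 0.5002, -0.0435,  0.12  ]), array([ 0.5316, -0.2109,  0.12  ]), array([ 0.4355, -0.2293,  0.12  ]), array([ 0.4028, -0.0625,  0.12  ])]
(array([ 0.467525, -0.13655 ,  0.12    ]), np.float64(10.85754594432036), [np.float64(0.17), np.float64(0.098), np.float64(0.17), np.float64(0.099)])
far mid [ 0.51662993 -0.12713161]
lane inner corners [array([0.7993, 0.4444, 0.    ]), array([ 0.7761, -0.4743,  0.    ]), array([ 0.6187, -0.4617,  0.    ]), array([0.6425, 0.4408, 0.    ])]
weight [4.339e-01 2.000e-04 5.000e-02]
mug [ 0.3853 -0.346   0.09  ]
roll [ 0.5372 -0.3902  0.045 ]
stamp [0.5494 0.3766 0.    ]
mk1 [0.4694 0.3421 0.01  ]
mk2 [0.361  0.3076 0.01  ]
parcel [0.7135 0.3622 0.05  ]
abox [ 0.6867 -0.3744  0.094 ]
```

```bash
cat >> h.py <<'E'
from scipy.spatial.transform import Rotation as R, Slerp
def plan(wps,start=None,f=8.7):
    """wps: (pos,[r,p,y],n)"""
    o=env.get_obs() if start is None else start
    p=np.array(o['tool_pos']);q=R.from_euler('xyz',o['tool_rot'],degrees=True)
    k=0
    for pos,rpy,n in wps:
        q1=R.from_euler('xyz',rpy,degrees=True);s=Slerp([0,1],R.concatenate([q,q1]));pos=np.array(pos);pp,qq=p,q
        for i in range(1,n+1):
            pn=p+(pos-p)*i/n;qn=s(i/n)
            t=qq.inv().apply(pn-pp)*100;w=(qq.inv()*qn).as_rotvec()
            print('[%s],'%','.join('%g'%x for x in [f,*t.round(2),*w.round(3)]));pp,qq=pn,qn;k+=1
            if k%5==0:print()
        p,q=pos,q1
def st():
    o=env.get_obs();print(o['time_s'],o['tool_pos'].round(4),o['tool_rot'].round(2),o['force'].round(1),o['grip_width'].round(4))
E
python3 - <<'E'
from h import *
plan([((.399,.146,.24),(180,0,170),15)])
E
```

```text
[8.7,-1.93,-2.26,0.05,-0,-0,-0.02],
[8.7,-1.89,-2.3,0.05,-0,-0,-0.02],
[8.7,-1.84,-2.33,0.05,-0,-0,-0.02],
[8.7,-1.8,-2.37,0.05,-0,-0,-0.02],
[8.7,-1.75,-2.4,0.05,-0,-0,-0.02],

[8.7,-1.7,-2.44,0.05,-0,-0,-0.02],
[8.7,-1.65,-2.47,0.05,-0,-0,-0.02],
[8.7,-1.61,-2.5,0.05,-0,-0,-0.02],
[8.7,-1.56,-2.53,0.05,-0,-0,-0.02],
[8.7,-1.51,-2.56,0.05,-0,-0,-0.02],

[8.7,-1.46,-2.59,0.05,-0,-0,-0.02],
[8.7,-1.4,-2.62,0.05,-0,-0,-0.02],
[8.7,-1.35,-2.65,0.04,-0,-0,-0.02],
[8.7,-1.3,-2.67,0.04,-0,-0,-0.02],
[8.7,-1.25,-2.7,0.04,-0,-0,-0.02],
```

Request:
move_arm(steps=[[8.7, -1.9, -2.3, 0, 0, 0, -0.02], [8.7, -1.9, -2.3, 0, 0, 0, -0.02], [8.7, -1.8, -2.3, 0, 0, 0, -0.02], [8.7, -1.8, -2.4, 0, 0, 0, -0.02], [8.7, -1.8, -2.4, 0, 0, 0, -0.02]])

```text
time_s: 0.52
tool_pos: [0.3286, 0.4336, 0.247]
tool_rot: [-179.9, -0.0, 158.9]
force: [0.5, -0.1, 0.5]
grip_width: 0.087
```

Request:
move_arm(steps=[[8.7, -1.7, -2.4, 0, 0, 0, -0.02], [8.7, -1.7, -2.5, 0, 0, 0, -0.02], [8.7, -1.6, -2.5, 0, 0, 0, -0.02], [8.7, -1.6, -2.5, 0, 0, 0, -0.02], [8.7, -1.5, -2.6, 0, 0, 0, -0.02]])

```text
time_s: 0.93
tool_pos: [0.3651, 0.2891, 0.2472]
tool_rot: [-180.0, -0.0, 164.7]
force: [0.2, 0.2, 1.2]
grip_width: 0.087
```

Request:
move_arm(steps=[[8.7, -1.5, -2.6, 0, 0, 0, -0.02], [8.7, -1.4, -2.6, 0, 0, 0, -0.02], [8.7, -1.3, -2.7, 0, 0, 0, -0.02], [8.7, -1.3, -2.7, 0, 0, 0, -0.02], [8.7, -1.2, -2.7, 0, 0, 0, -0.02]])

```text
time_s: 1.35
tool_pos: [0.4001, 0.1442, 0.2473]
tool_rot: [-180.0, -0.0, 170.4]
force: [0.9, 0.7, -0.4]
grip_width: 0.0875
```

```bash
python3 - <<'E'
from h import *
st()
plan([((.399,.1455,.21),(180,0,170),1),((.399,.1455,.13),(180,0,170),4)])
E
```

```text
Traceback (most recent call last):
  File "h.py", line 30, in st
    o=env.get_obs();print(o['time_s'],o['tool_pos'].round(4),o['tool_rot'].round(2),o['force'].round(1),o['grip_width'].round(4))
                                                                                                        ^^^^^^^^^^^^^^^^^^^^^
AttributeError: 'float' object has no attribute 'round'
```

Request:
move_arm(steps=[[8.7, 0, 0, 2.9, 0, 0, 0], [8.7, 0, 0, 2.9, 0, 0, 0], [8.7, 0, 0, 2.9, 0, 0, 0], [8.7, 0, 0, 2.9, 0, 0, 0], [8.7, 0, 0, 0, 0, 0, 0]])

```text
time_s: 1.77
tool_pos: [0.3962, 0.1439, 0.1264]
tool_rot: [-179.6, -0.5, 170.3]
force: [-1.7, -0.4, 0.4]
grip_width: 0.0874
```

```bash
sed -i "s/o\['grip_width'\].round(4)/o['grip_width']/" h.py; python3 - <<'E'
from h import *
st()
for t in np.radians([0,5,10,15,20,25,30,35,40,44]):
    h=.108;print(np.degrees(t).round(),'dx',100*(-.1*np.cos(t)+h*np.sin(t)+.1).round(4),'dz',100*(.1*np.sin(t)+h*np.cos(t)-h).round(4))
c=snap('scene','s1.png');snap('top','t1.png')
E
```

```text
1.7667 [0.3962 0.1439 0.1264] [-179.63   -0.46  170.32] [-1.7 -0.4  0.4] 0.08735127243068758
0.0 dx 0.0 dz 0.0
5.0 dx 0.98 dz 0.83
10.0 dx 2.03 dz 1.5699999999999998
15.0 dx 3.1399999999999997 dz 2.22
20.0 dx 4.3 dz 2.77
25.0 dx 5.5 dz 3.2099999999999995
30.0 dx 6.74 dz 3.55
35.0 dx 8.0 dz 3.7800000000000002
40.0 dx 9.28 dz 3.9
44.0 dx 10.31 dz 3.92
```

View pics/s1.png

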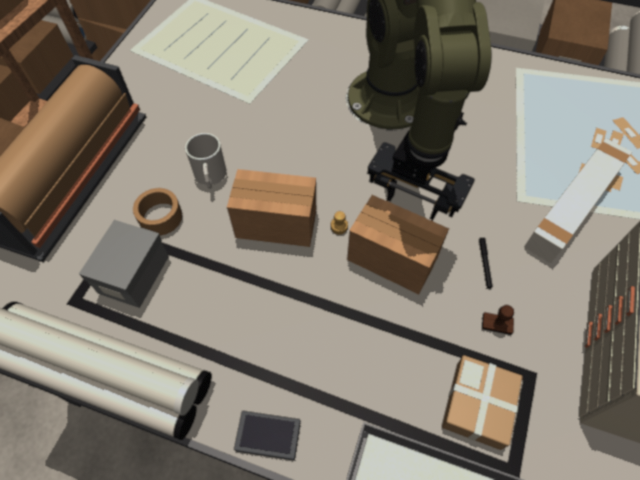

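Request:
move_arm(steps=[[8.7, -1.0, 0, -0.4, 0, 0, 0], [8.7, -0.6, 0, 0, 0, 0, 0], [8.7, -0.8, 0, -0.6, 0, 0, 0], [8.7, -1.0, 0, -0.7, 0, 0, 0], [8.7, -1.1, 0, -0.7, 0, 0, 0]])

```text
time_s: 2.28
tool_pos: [0.4463, 0.1388, 0.1576]
tool_rot: [179.9, 0.1, 170.4]
force: [-0.0, 0.3, -0.2]
grip_width: 0.0871
```

```bash
python3 - <<'E'
from h import *
st();snap('scene','s2.png')
E
```

```text
2.2833 [0.4463 0.1388 0.1576] [1.7989e+02 1.3000e-01 1.7035e+02] [-0.   0.3 -0.2] 0.08705951570842305
```

View pics/s2.png

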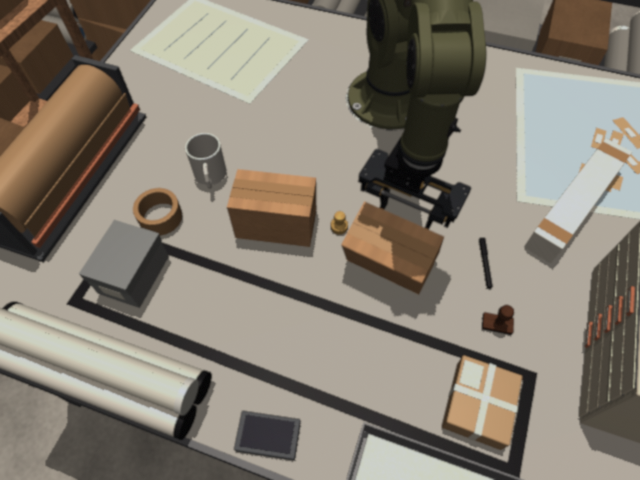

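Request:
move_arm(steps=[[8.7, -1.2, 0, -0.5, 0, 0, 0], [8.7, -1.2, 0, -0.4, 0, 0, 0], [8.7, -1.2, 0, -0.3, 0, 0, 0], [8.7, -1.2, 0, -0.2, 0, 0, 0], [8.7, -1.2, 0, -0.1, 0, 0, 0]])

```text
time_s: 2.75
tool_pos: [0.5058, 0.1283, 0.1723]
tool_rot: [179.9, 0.2, 170.3]
force: [0.5, -1.1, 0.3]
grip_width: 0.0871
```

```bash
python3 - <<'E'
from h import *
st();snap('scene','s3.png')
E
```

```text
2.75 [0.5058 0.1283 0.1723] [179.91   0.2  170.33] [ 0.5 -1.1  0.3] 0.08712567850954449
```

View pics/s3.png

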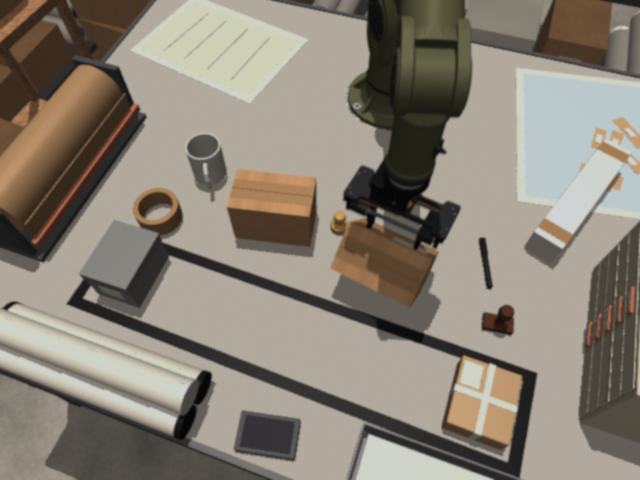

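Request:
move_arm(steps=[[8.7, -1.0, 0, 0, 0, 0, 0], [8.7, -0.8, 0, 0, 0, 0, 0], [8.7, -0.5, 0, 0, 0, 0, 0], [8.7, 0, 0, 0, 0, 0, 0], [8.7, 0, 0, 0, 0, 0, 0]])

```text
time_s: 3.22
tool_pos: [0.5264, 0.1243, 0.1705]
tool_rot: [-180.0, -0.0, 170.3]
force: [-0.3, 0.4, -0.4]
grip_width: 0.087
```

```bash
python3 - <<'E'
from h import *
st();snap('scene','s4.png')
E
```

```text
3.2167 [0.5264 0.1243 0.1705] [-1.7999e+02 -2.0000e-02  1.7032e+02] [-0.3  0.4 -0.4] 0.08695647580722653
```

View pics/s4.png

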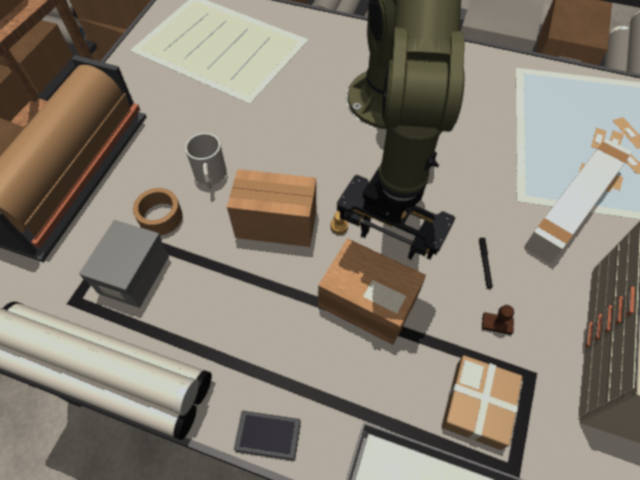

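```bash
python3 - <<'E'
from h import *
plan([((.516,.126,.235),(180,0,170.3),2),((.3965,-.15,.24),(180,0,190.9),10),((.3965,-.15,.132),(180,0,190.9),4)])
E
```

```text
[8.7,0.51,-0.01,-3.23,-0,-0,0],
[8.7,0.51,-0.01,-3.23,-0,-0,0],
[8.7,0.71,-2.92,-0.05,-0,0,-0.036],
[8.7,0.82,-2.89,-0.05,-0,0,-0.036],
[8.7,0.92,-2.86,-0.05,0,0,-0.036],

[8.7,1.02,-2.83,-0.05,0,0,-0.036],
[8.7,1.12,-2.79,-0.05,-0,0,-0.036],
[8.7,1.22,-2.75,-0.05,0,0,-0.036],
[8.7,1.32,-2.7,-0.05,0,0,-0.036],
[8.7,1.42,-2.65,-0.05,0,0,-0.036],

[8.7,1.51,-2.6,-0.05,0,0,-0.036],
[8.7,1.6,-2.54,-0.05,-0,0,-0.036],
[8.7,0,-0,2.7,-0,0,-0],
[8.7,0,-0,2.7,0,0,0],
[8.7,0,-0,2.7,0,0,0],

[8.7,0,-0,2.7,0,0,0],
```

Request:
move_arm(steps=[[8.7, 0.5, 0, -3.2, 0, 0, 0], [8.7, 0.5, 0, -3.2, 0, 0, 0], [8.7, 0.7, -2.9, 0, 0, 0, -0.036], [8.7, 0.8, -2.9, 0, 0, 0, -0.036], [8.7, 0.9, -2.9, 0, 0, 0, -0.036]])

```text
time_s: 3.68
tool_pos: [0.4805, 0.0426, 0.2351]
tool_rot: [180.0, 0.1, 176.7]
force: [-0.9, -1.4, -0.4]
grip_width: 0.0875
```

Request:
move_arm(steps=[[8.7, 1.0, -2.8, 0, 0, 0, -0.036], [8.7, 1.1, -2.8, 0, 0, 0, -0.036], [8.7, 1.2, -2.8, 0, 0, 0, -0.036], [8.7, 1.3, -2.7, 0, 0, 0, -0.036], [8.7, 1.4, -2.6, 0, 0, 0, -0.036]])

```text
time_s: 4.1
tool_pos: [0.4215, -0.0959, 0.2345]
tool_rot: [180.0, 0.0, -173.0]
force: [0.4, -1.0, 0.5]
grip_width: 0.087
```

Request:
move_arm(steps=[[8.7, 1.5, -2.6, 0, 0, 0, -0.036], [8.7, 1.6, -2.5, 0, 0, 0, -0.036], [8.7, 0, 0, 0, 0, 0, 0]])

```text
time_s: 4.35
tool_pos: [0.3963, -0.1549, 0.2348]
tool_rot: [-180.0, 0.0, -169.4]
force: [0.8, 1.1, 0.3]
grip_width: 0.0872
```

```bash
python3 - <<'E'
from h import *
st();snap('top','t5.png')
plan([((.3965,-.15,.24),(180,0,190.9),1),((.3965,-.15,.132),(180,0,190.9),4)])
E
```

```text
4.35 [ 0.3963 -0.1549  0.2348] [-1.7999e+02  2.0000e-02 -1.6941e+02] [0.8 1.1 0.3] 0.08715155664841971
[8.7,0.07,0.21,-0.53,0.001,0.001,-0.004],
[8.7,0,-0,2.7,-0,0,-0],
[8.7,0,-0,2.7,0,0,0],
[8.7,0,-0,2.7,0,0,0],
[8.7,0,-0,2.7,0,0,0],
```

View pics/t5.png

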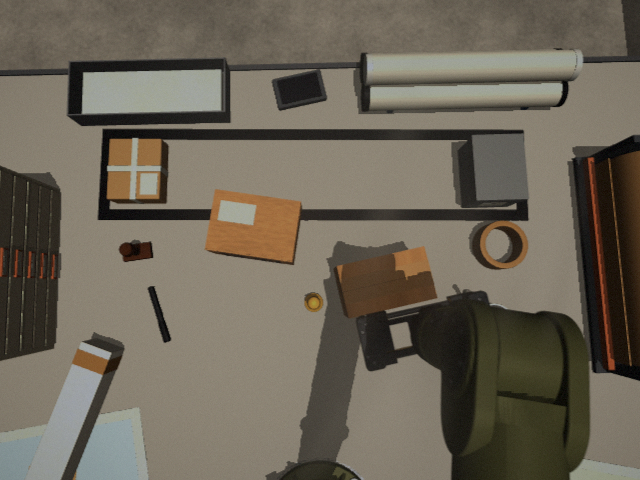

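Request:
move_arm(steps=[[8.7, 0, 0.3, 2.6, 0, 0, 0], [8.7, 0, 0, 2.6, 0, 0, 0], [8.7, 0, 0, 2.6, 0, 0, 0], [8.7, 0, 0, 2.5, 0, 0, 0], [8.7, 0, 0, 0, 0, 0, 0]])

```text
time_s: 4.82
tool_pos: [0.3951, -0.1447, 0.1275]
tool_rot: [179.9, -0.4, -169.0]
force: [-1.0, 0.2, 0.2]
grip_width: 0.0871
```

Request:
move_arm(steps=[[8.7, -0.8, 0, 0, 0, 0, 0], [8.7, -0.6, 0, 0, 0, 0, 0], [8.7, -0.8, 0, -0.6, 0, 0, 0], [8.7, -1.0, 0, -0.7, 0, 0, 0], [8.7, -1.1, 0, -0.7, 0, 0, 0]])

```text
time_s: 5.23
tool_pos: [0.4421, -0.1379, 0.1535]
tool_rot: [180.0, 0.1, -169.0]
force: [-1.5, 0.1, 0.6]
grip_width: 0.0868
```

```bash
python3 - <<'E'
from h import *
st();snap('scene','s6.png')
E
```

```text
5.2333 [ 0.4421 -0.1379  0.1535] [ 1.7998e+02  1.0000e-01 -1.6901e+02] [-1.5  0.1  0.6] 0.08682854299729587
```

View pics/s6.png

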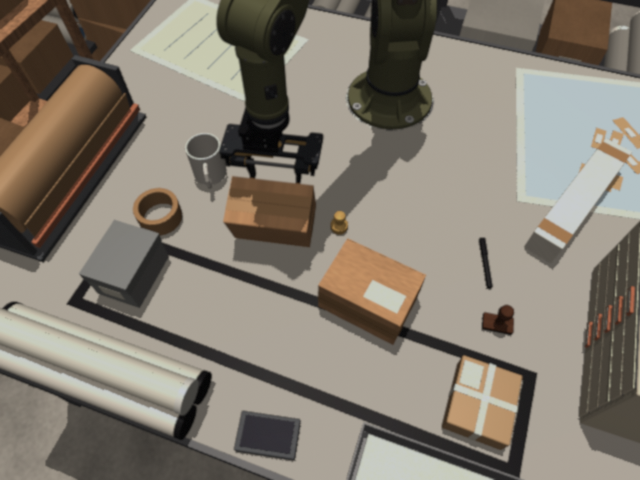

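Request:
move_arm(steps=[[8.7, -1.2, 0, -0.6, 0, 0, 0], [8.7, -1.2, 0, -0.5, 0, 0, 0], [8.7, -1.2, 0, -0.3, 0, 0, 0], [8.7, -1.2, 0, -0.2, 0, 0, 0], [8.7, -1.2, 0, -0.1, 0, 0, 0]])

```text
time_s: 5.7
tool_pos: [0.5018, -0.1266, 0.1704]
tool_rot: [-180.0, 0.2, -169.0]
force: [0.4, -0.7, -0.1]
grip_width: 0.0869
```

Request:
move_arm(steps=[[8.7, -1.0, 0, 0, 0, 0, 0], [8.7, -0.9, 0, 0, 0, 0, 0], [8.7, -0.6, 0, 0, 0, 0, 0], [8.7, 0, 0, 0, 0, 0, 0], [8.7, 0, 0, 0, 0, 0, 0]])

```text
time_s: 6.12
tool_pos: [0.524, -0.1225, 0.1685]
tool_rot: [-180.0, -0.0, -169.0]
force: [-0.4, -1.0, 0.3]
grip_width: 0.0874
```

```bash
python3 - <<'E'
from h import *
st();snap('scene','s7.png')
E
```

```text
6.1167 [ 0.524  -0.1225  0.1685] [-1.7999e+02 -3.0000e-02 -1.6904e+02] [-0.4 -1.   0.3] 0.0874251702190022
```

View pics/s7.png

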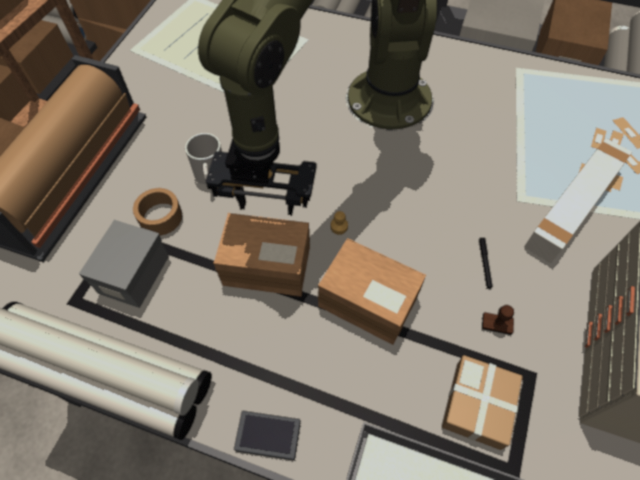

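Request:
move_arm(steps=[[8.7, 1.5, 0, -3.0, 0, 0, 0], [8.7, 2.0, 0, -3.0, 0, 0, 0], [8.7, 3.0, 0, 0, 0, 0, 0], [8.7, 3.0, 0, 0, 0, 0, 0], [8.7, 2.0, 0, 0, 0, 0, 0]])

```text
time_s: 6.58
tool_pos: [0.4085, -0.1453, 0.2287]
tool_rot: [179.9, 0.0, -169.1]
force: [0.3, -0.7, 0.3]
grip_width: 0.0869
```

```bash
python3 - <<'E'
from h import *
st();c=snap('top','t8.png')
i=cv2.imread('pics/t8.png')
cv2.imwrite('pics/c8.png',cv2.resize(i[180:310,195:445],None,fx=3.2,fy=3.2,interpolation=cv2.INTER_CUBIC))
E
```

```text
6.5833 [ 0.4085 -0.1453  0.2287] [ 1.7993e+02  2.0000e-02 -1.6914e+02] [ 0.3 -0.7  0.3] 0.08688933149848133
```

View pics/c8.png

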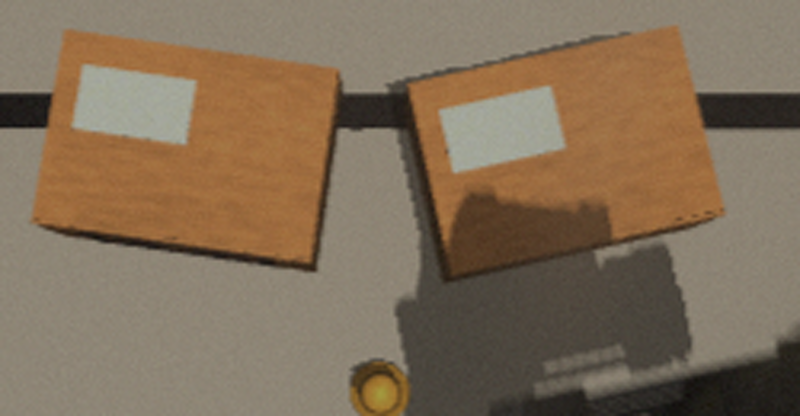

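```bash
python3 - <<'E'
import cv2,numpy as np
i=cv2.imread('pics/t8.png')
a=cv2.resize(i[240:272,200:300],None,fx=8,fy=8,interpolation=cv2.INTER_NEAREST)
b=cv2.resize(i[240:272,328:428],None,fx=8,fy=8,interpolation=cv2.INTER_NEAREST)
o=np.vstack([a,b]).astype(float)
cv2.imwrite('pics/c9.png',np.clip(o*1.8,0,255).astype(np.uint8))
E
```

```text
(no output)
```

View pics/c9.png

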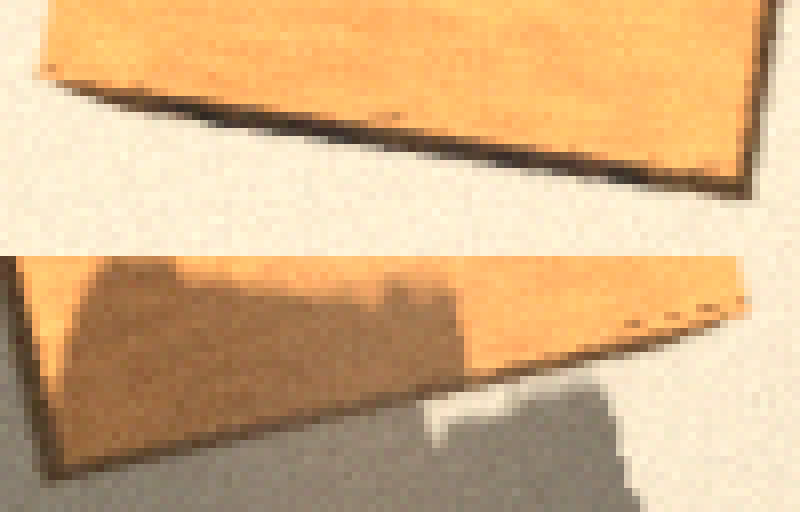

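```bash
python3 - <<'E'
from h import *
c=np.load('pics/t8.png.npz')
for P in ([(65,30),(340,70),(314,268),(34,222)],[(407,86),(680,27),(724,212),(446,279)]):
    q=[ray(c,195+u/3.2,180+v/3.2,.1) for u,v in P]
    ce,yaw,d=fit(q);a=np.radians(yaw);print(ce,yaw,d,'near mid',ce[:2]-.06*np.array([np.cos(a),np.sin(a)]))
E
```

```text
[0.582725 0.11325  0.1     ] -10.40264641759388 [np.float64(0.17), np.float64(0.122), np.float64(0.171), np.float64(0.119)] near mid [0.52371121 0.12408387]
[ 0.5745   -0.114775  0.1     ] 11.417563742869119 [np.float64(0.171), np.float64(0.116), np.float64(0.173), np.float64(0.12)] near mid [ 0.51568737 -0.12665247]
```

```bash
python3 - <<'E'
from h import *
plan([((.475,.133,.22),(180,0,169.6),10),((.475,.133,.18),(180,8.6,169.6),2),((.4785,.1322,.07),(180,8.6,169.6),4)])
print((R.from_euler('xyz',(180,8.6,169.6),degrees=True)).as_matrix().round(2))
E
```

```text
[8.7,-1.2,2.61,0.09,0,-0,0.037],
[8.7,-1.1,2.66,0.09,0,-0,0.037],
[8.7,-1.01,2.69,0.09,0,-0,0.037],
[8.7,-0.91,2.73,0.09,0,-0,0.037],
[8.7,-0.8,2.76,0.09,0,-0,0.037],

[8.7,-0.7,2.79,0.09,0,-0,0.037],
[8.7,-0.6,2.81,0.09,0,-0,0.037],
[8.7,-0.49,2.83,0.08,0,-0,0.037],
[8.7,-0.39,2.85,0.08,0,-0,0.037],
[8.7,-0.28,2.86,0.08,0,-0,0.037],

[8.7,-0,-0,2,0,-0.075,0],
[8.7,0.15,-0,1.99,0,-0.075,0],
[8.7,0.32,-0,2.73,0,-0,0],
[8.7,0.32,-0,2.73,0,0,0],
[8.7,0.32,-0,2.73,0,0,0],

[8.7,0.32,-0,2.73,0,0,0],
[[-0.97  0.18  0.15]
 [ 0.18  0.98 -0.03]
 [-0.15  0.   -0.99]]
```

Tool z leans forward (+x) as intended.

Request:
move_arm(steps=[[8.7, -1.2, 2.6, 0, 0, 0, 0.037], [8.7, -1.1, 2.7, 0, 0, 0, 0.037], [8.7, -1.0, 2.7, 0, 0, 0, 0.037], [8.7, -0.9, 2.7, 0, 0, 0, 0.037], [8.7, -0.8, 2.8, 0, 0, 0, 0.037]])

```text
time_s: 7.05
tool_pos: [0.4448, -0.0033, 0.2286]
tool_rot: [180.0, 0.0, -179.8]
force: [0.2, 0.3, 0.5]
grip_width: 0.0868
```

Request:
move_arm(steps=[[8.7, -0.7, 2.8, 0, 0, 0, 0.037], [8.7, -0.6, 2.8, 0, 0, 0, 0.037], [8.7, -0.5, 2.8, 0, 0, 0, 0.037], [8.7, -0.4, 2.8, 0, 0, 0, 0.037], [8.7, -0.3, 2.9, 0, 0, 0, 0.037]])

```text
time_s: 7.47
tool_pos: [0.4795, 0.1358, 0.2285]
tool_rot: [180.0, -0.0, 169.6]
force: [-0.3, -1.2, -0.0]
grip_width: 0.0875
```

```bash
python3 - <<'E'
from h import *
st();c=snap('top','t9.png')
i=cv2.imread('pics/t9.png')
b=cv2.resize(i[190:272,328:428],None,fx=7,fy=7,interpolation=cv2.INTER_NEAREST)
cv2.imwrite('pics/c10.png',np.clip(b*1.7,0,255).astype(np.uint8))
plan([((.475,.133,.22),(180,0,169.6),1),((.475,.133,.18),(180,8.6,169.6),2),((.4785,.1322,.07),(180,8.6,169.6),4)])
E
```

```text
7.4667 [0.4795 0.1358 0.2285] [179.98  -0.   169.6 ] [-0.3 -1.2 -0. ] 0.08752385596234076
[8.7,0.31,-1.07,0.84,0.004,0,0.006],
[8.7,-0,-0,2,0,-0.075,0],
[8.7,0.15,-0,1.99,0,-0.075,0],
[8.7,0.32,-0,2.73,0,-0,0],
[8.7,0.32,-0,2.73,0,0,0],

[8.7,0.32,-0,2.73,0,0,0],
[8.7,0.32,-0,2.73,0,0,0],
```

View pics/c10.png

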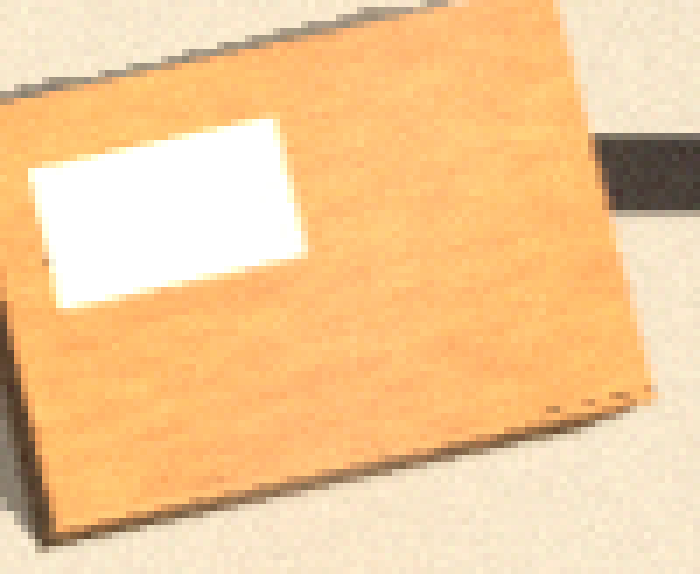

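Request:
move_arm(steps=[[8.7, 0.2, -0.3, 2.0, 0, -0.075, 0], [8.7, 0.2, 0, 2.5, 0, -0.075, 0], [8.7, 0.3, 0, 3.0, 0, 0, 0], [8.7, 0.3, 0, 3.0, 0, 0, 0], [8.7, 0.4, 0, 3.0, 0, 0, 0]])

```text
time_s: 7.93
tool_pos: [0.4801, 0.1315, 0.0922]
tool_rot: [179.9, 8.7, 169.8]
force: [0.2, 0.8, -0.5]
grip_width: 0.0866
```

Request:
move_arm(steps=[[8.7, 0.3, 0, 2.0, 0, 0, 0], [8.7, 0, 0, 0, 0, 0, 0]])

```text
time_s: 8.1
tool_pos: [0.4767, 0.1298, 0.0685]
tool_rot: [-179.7, 8.2, 169.8]
force: [-1.1, -0.4, 0.1]
grip_width: 0.0868
```

```bash
python3 - <<'E'
from h import *
st();c=snap('scene','s10.png')
E
```

```text
8.1 [0.4767 0.1298 0.0685] [-179.7     8.19  169.77] [-1.1 -0.4  0.1] 0.08681753897158107
```

View pics/s10.png

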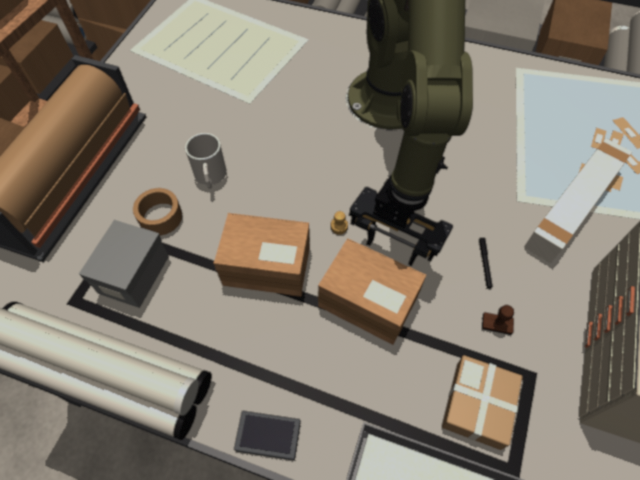

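Request:
move_arm(steps=[[8.7, -1.2, 0, 0.18, 0, 0, 0], [8.7, -1.2, 0, 0.18, 0, 0, 0], [8.7, -0.8, 0, 0.12, 0, 0, 0], [8.7, -0.6, 0, 0.09, 0, 0, 0], [8.7, -0.8, 0, 0.12, 0, 0, 0]])

```text
time_s: 8.57
tool_pos: [0.5258, 0.1243, 0.0738]
tool_rot: [180.0, 8.4, 169.7]
force: [-9.0, 2.5, 7.5]
grip_width: 0.087
```

Request:
move_arm(steps=[[8.7, -1.0, 0, 0.15, 0, 0, 0], [8.7, -1.2, 0, 0.18, 0, 0, 0], [8.7, -1.2, 0, 0.18, 0, 0, 0], [8.7, -1.2, 0, 0.18, 0, 0, 0], [8.7, -1.2, 0, 0.18, 0, 0, 0]])

```text
time_s: 8.98
tool_pos: [0.584, 0.1137, 0.0737]
tool_rot: [180.0, 8.4, 169.8]
force: [-6.3, 0.6, 5.6]
grip_width: 0.0871
```

```bash
python3 - <<'E'
from h import *
st();c=snap('top','t11.png')
E
```

```text
8.9833 [0.584  0.1137 0.0737] [179.97   8.45 169.77] [-6.3  0.6  5.6] 0.08714186645145842
```

View pics/t11.png

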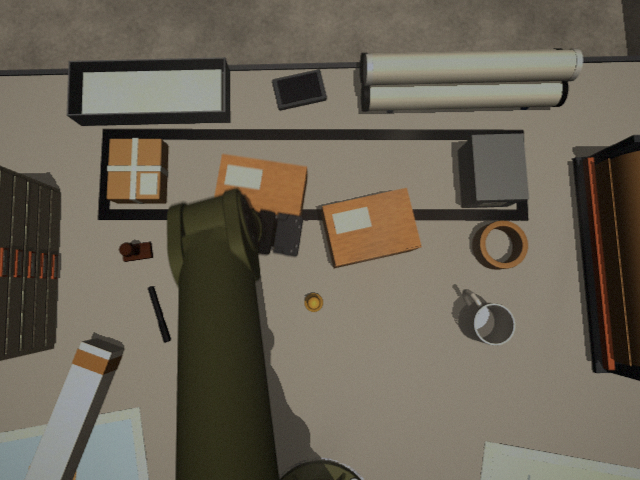

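```bash
python3 - <<'E'
from h import *
c=np.load('pics/t11.png.npz')
a,b=ray(c,221,155,.1),ray(c,307,166,.1);print(a,b,(a+b)/2, np.degrees(np.arctan2(-(a-b)[0],(a-b)[1])))
print('outer/inner tapes',[ray(c,u,v,0) for u,v in [(200,139),(320,139),(400,139),(400,209),(200,209)]])
i=cv2.imread('pics/t11.png')
cv2.imwrite('pics/c11.png',cv2.resize(i[120:260,180:340],None,fx=4,fy=4,interpolation=cv2.INTER_CUBIC))
E
```

```text
[0.7255 0.1761 0.1   ] [0.6989 0.0071 0.1   ] [0.7122 0.0916 0.1   ] -8.944769182054172
outer/inner tapes [array([0.7942, 0.2418, 0.    ]), array([ 0.7875, -0.0234,  0.    ]), array([ 0.783 , -0.2007,  0.    ]), array([ 0.6258, -0.193 ,  0.    ]), array([0.6372, 0.2417, 0.    ])]
```

View pics/c11.png

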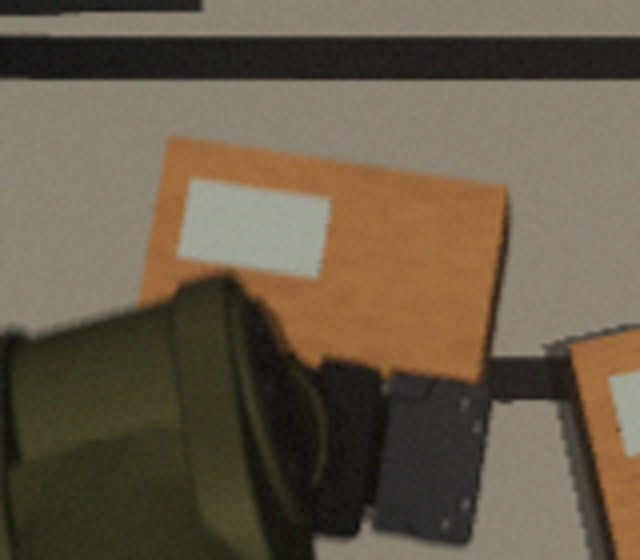

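Request:
move_arm(steps=[[8.7, -1.2, 0, 0.18, 0, 0, 0], [8.7, -1.2, 0, 0.18, 0, 0, 0], [8.7, -1.0, 0, 0.15, 0, 0, 0], [8.7, -0.8, 0, 0.12, 0, 0, 0], [8.7, -0.5, 0, 0.07, 0, 0, 0]])

```text
time_s: 9.45
tool_pos: [0.6314, 0.1045, 0.0733]
tool_rot: [180.0, 8.6, 169.7]
force: [-5.9, 1.6, 3.6]
grip_width: 0.0873
```

Request:
move_arm(steps=[[8.7, 0, 0, 0, 0, 0, 0]])

```text
time_s: 9.53
tool_pos: [0.6319, 0.1043, 0.0733]
tool_rot: [180.0, 8.7, 169.7]
force: [-0.1, 0.9, 0.3]
grip_width: 0.0871
```

Another 1.1 cm, then back off.

Request:
move_arm(steps=[[8.7, -0.5, 0, 0.07, 0, 0, 0], [8.7, -0.4, 0, 0.06, 0, 0, 0], [8.7, -0.2, 0, 0.03, 0, 0, 0], [8.7, 0, 0, 0, 0, 0, 0]])

```text
time_s: 9.87
tool_pos: [0.6416, 0.1028, 0.0731]
tool_rot: [180.0, 8.6, 169.8]
force: [-4.4, 0.5, 2.9]
grip_width: 0.087
```

Request:
move_arm(steps=[[8.7, 0.8, 0, -0.1, 0, 0, 0], [8.7, 2.0, 0, -0.3, 0, 0, 0], [8.7, 3.0, 0, -0.4, 0, 0, 0], [8.7, 3.0, 0, -3.0, 0, 0, 0], [8.7, 3.0, 0, -3.0, 0, 0, 0]])

```text
time_s: 10.28
tool_pos: [0.5159, 0.1242, 0.1205]
tool_rot: [-179.9, 8.5, 169.7]
force: [0.1, 1.5, 0.8]
grip_width: 0.0868
```

Request:
move_arm(steps=[[8.7, 2.5, 0, -3.0, 0, 0, 0], [8.7, 2.5, 0, -3.0, 0, 0, 0], [8.7, 2.5, 0, -2.0, 0, 0, 0], [8.7, 0, 0, 0, 0, 0, 0]])

```text
time_s: 10.62
tool_pos: [0.4316, 0.1426, 0.1934]
tool_rot: [179.6, 8.9, 169.9]
force: [0.8, 1.0, 0.3]
grip_width: 0.087
```

```bash
python3 - <<'E'
from h import *
st();c=snap('top','t12.png');snap('scene','s12.png')
i=cv2.imread('pics/t12.png')
cv2.imwrite('pics/c12.png',cv2.resize(i[115:280,180:440],None,fx=3,fy=3,interpolation=cv2.INTER_CUBIC))
E
```

```text
10.6167 [0.4316 0.1426 0.1934] [179.62   8.89 169.92] [0.8 1.  0.3] 0.08698681729028512
```

View pics/c12.png

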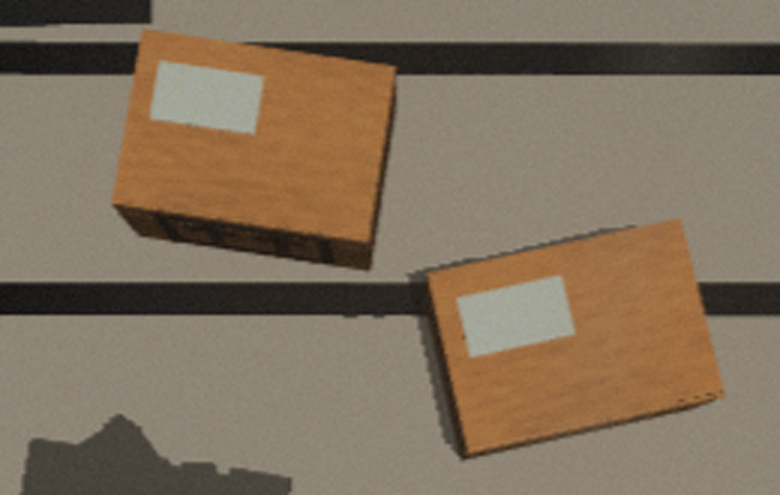

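View pics/s12.png

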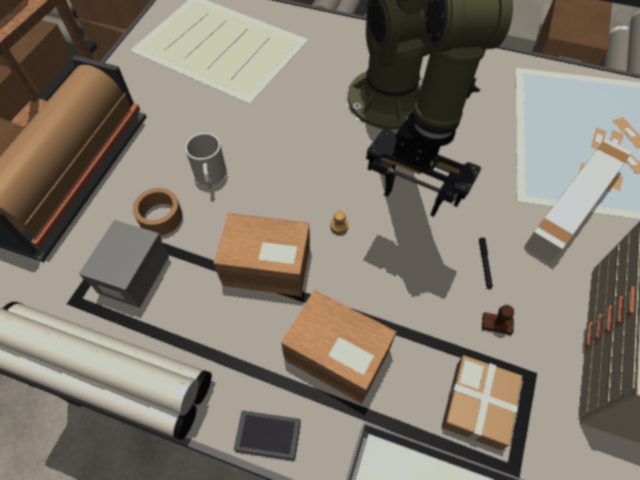

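```bash
python3 - <<'E'
from h import *
c=np.load('pics/t12.png.npz')
f=lambda u,v,z:ray(c,180+u/3,115+v/3,z)
q=[f(*p,.1) for p in [(143,29),(396,67),(370,241),(113,205)]]
ce,yaw,d=fit(q);a=np.radians(yaw);u=np.array([np.cos(a),np.sin(a)]);print(ce,yaw,d)
# lane from tape inner edges
A=[ray(c,x,139,0)[:2] for x in (120,510)];B=[ray(c,x,209,0)[:2] for x in (120,510)]
m0=(A[0]+B[0])/2;m1=(A[1]+B[1])/2;y=(m0-m1)/np.linalg.norm(m0-m1);x=np.array([y[1],-y[0]]);print('lane yaw',np.degrees(np.arctan2(x[1],x[0])),'half',(A[0]-m0)@x,(A[1]-m1)@x)
for s in(-.06,.06):print('end x in lane',(ce[:2]+s*u-m0)@x)
n=[f(141,236,0)[:2],f(371,269,0)[:2]];print('near bottom',n,((n[0]+n[1])/2-m0)@x)
q=[f(*p,.1) for p in [(428,273),(681,220),(723,395),(463,459)]];ce,yaw,d=fit(q);a=np.radians(yaw);print('plain far',ce[:2]-.06*np.array([np.cos(a),np.sin(a)]),yaw,d)
E
```

```text
[0.7133  0.08925 0.1    ] -9.917922954343572 [np.float64(0.17), np.float64(0.118), np.float64(0.169), np.float64(0.12)]
lane yaw -1.4794382413034979 half 0.07833384752244403 0.07882996583291078
end x in lane -0.057800424416258114
end x in lane 0.06090045414825773
near bottom [array([0.6696, 0.183 ]), array([0.6409, 0.0165])] -0.056751725533145544
plain far [ 0.51557666 -0.12639932] 11.365785902725255 [np.float64(0.169), np.float64(0.117), np.float64(0.173), np.float64(0.123)]
```

Well centred; plain's edge moved about 1 mm; arm is clear. Handing in.

```bash
python3 -c "
from h import *
print(job.sign_off());st()"
```

```text
the job is handed in; nothing more can be done
None
the job is handed in; nothing more can be done
```

I tipped both cartons onto their far sides with the open fingertips. I then pushed the stamped one, which was on the left, about 0.13 m into the dispatch lane, and handed the job in with about 10.7 s on the robot clock.

- **Which carton:** the left carton's underside showed the black frame in the top view before the push, and the frame with figures inside it afterwards. The right carton's underside showed plain brown.
- **Stamped carton:** its two ends lie at about -58 mm and +61 mm across the lane, against a limit of ±78 mm.
- **Plain carton:** the edge it was tipped over is about 1 mm from where it began.
- **Bystanders and arm:** in the last pictures no bystander looks moved, though I judged that by eye and did not measure them again. The arm stood clear, with the tool force near zero.

None of the checks failed or disagreed by more than about 2 mm. The sign-off gave no verdict.

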